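# Bed a kaleidoscope tube in its V-block stand

### The arm

A 6-joint arm with a two-finger parallel gripper is mounted at the origin on the work surface. World frame = base frame: x ahead of the robot, y to its left, z up, the work surface at z = 0. Lengths are in mm, angles in rad, forces in N, time in s.
With the tool pointing down it reaches from about 350 to 775 mm from the base axis. Payload 7.3 kg.
Tool frame: the origin (TCP) lies on the centre line of the jaws, within the pads' length; the fingertips stand 17 mm ahead of it and the grasp point (between the pads) lies 2 mm behind it; z points along the fingers, y is the line along which they close (so a half turn about z gives the same grasp; the last joint's range is limited). The gripper opens to 92 mm and grips with 3 to 60 N. Pads are 19 mm wide; open, the fingers measure 130 mm over their backs; the gripper's body (75 mm by 190 mm) begins 47 mm behind the grasp point.
Start: joints at [-1.289, 0.342, 1.524, -0, 1.275, -0.146], TCP at [217.83, -477.696, 243.741] pointing down, gripper open.
Joint ranges: [-2.53, 2.53], [-0.77, 2.02], [0.04, 2.7], [-1, 4.14], [0.28, 2.66], [-3.11, 3.11]. Speed limits (rad/s): [2.57, 2.57, 3.14, 3.14, 3.14, 3.14].

### API

Orientations are given as [roll, pitch, yaw] about the fixed x, y, z axes, in that order (R = Rz(yaw) Ry(pitch) Rx(roll)).
In Python, from plant import bot gives the robot as it stands. The module is installed in compiled form; this text tells all that it offers.
- The arm moves only by the shell command python3 -m pendant 'ROWS'. ROWS is JSON, a list of rows, each a list of 3 entries, a list of its own where there are three numbers: the shift along the world's x, y, z as a fraction of full scale, then the turn, a rotation vector about the world's x, y, z as a fraction of full scale, then the opening, from -1 (shut) to 1 (fully open), so that 0 is half open. In form: [[[tx, ty, tz], [rx, ry, rz], claw], ...]. A call has exactly 10 rows; each row shifts and turns the commanded pose from where the row before left it; what a row does not reach is not made up. Full scale, the value 1, is 30 mm for a shift and 0.12 rad for a turn. A row lasts 1/12 s, in which the tool goes at most 41.7 mm and 7.16 degrees, less where a joint would pass 70% of its speed; a pose out of reach is approached as far as the arm can. A call with a number of a shift or a turn outside -1 to 1 is refused whole. A call with a gripper value outside its range is refused whole. The fingers move at their own pace and stop on an object; the grip force is fixed at half the most. Time passes only in rows, so rows that do not move let the fingers close, or fill a call up. It gives the time, the measured TCP pose, the force, the opening and the grip force at its end, in the units of the state.
- bot.get_obs(): the state, without advancing time (a new reading comes with each control period).
- bot.capture(name): name is "scene" or "top"; returns the picture (384x512x3 uint8, blue, green, red); there is no depth.
- bot.camera_params(name): a dict with "fovy" (degrees; the focal length in pixels is half the picture's height over the tangent of half this angle, whatever the lens; pixels are square), "cx", "cy" (the principal point, pixels), "camera_from_world" (4x4, takes a point from world to camera coordinates). Camera axes: x right, y down, z forward; pixel columns grow to the right and rows downward; lengths in mm; the calibration is good to about 2 mm. A picture is of the moment at which its call begins. camera_params takes no time and is no camera call.
- bot.close_job(): hands the job in; it is judged then, once.
The state is a dict: "time": time; "joint_positions": joint angles; "dq": joint speeds; "tau": joint torques, N m; "tool_pos": TCP position; "tcp_rot": TCP orientation; "contact_force": force on the tool from outside, world axes, zero at the start; "moment": the same for the moment, N m; "grip_width": finger opening in mm; "finger_force": force on a finger pad.
Only numpy, scipy, OpenCV 4.12 (cv2) and the standard library are available. Lean on these libraries where they do the work, as an engineer would, in place of code of your own. Each camera call takes 0.05 s, during which the arm holds its last target. There are 200 camera calls.

### The job

Slide the red dust cap off the lens end of the blue kaleidoscope tube, lay it in the empty felt-lined part of the sorting tray and let go of it. Then lift the tube out of its dark rest, lay its barrel in both V-blocks of the plywood stand (either way round, about mid-barrel between the blocks) and press it down so that it beds on all four black adhesive strips with about 10 to 20 N. Finish while still holding it pressed there, do not let go; drop nothing, do not ram the tube, and leave the tape, cork, glue gun and pencil tin where they are.

Things in the scene. Friction and masses are not known exactly. Their poses are not given: they have to be found in the camera images.
- tube: kaleidoscope tube, about 0.16 kg, lying level: blue barrel 36 mm in diameter, 138 mm long, with a brass collar 46 mm in diameter, 12 mm long on one end and a glass lens in the other. Origin on the tube's axis, mid-length of the barrel; x runs along the tube to the lens end (barrel x = -69 to +69 mm, collar -81 to -69 mm); it may be rolled about x
- cap: red loose slip-on dust cap on the lens end, twelve-sided, 44 mm across flats, 32 mm long, about 30 g; closed end (6 mm) at its +x. Its skirt covers the barrel's last 26 mm with 1.5 mm of play all round, no latch: it comes off by sliding over 26 mm along the tube's x. Origin on its axis at mid-length; at the start x as the tube's, about 1.5 mm below the tube's axis
- tube_rest: dark wooden rest, fixed; origin under it on the table. The tube starts along its x, tube origin 45 mm above the rest's. Two boards 70 mm wide (y), 12 mm thick, at x = -60 and +30 mm (78 mm free between) with open-topped notches, cheeks up to z = 43 mm; base x = -70 to +40 mm, 12 mm thick. The collar, just outside the board at -60, keeps the tube from following the cap
- v_stand: plywood stand, fixed: base 130 x 96 x 14 mm with two upright V-blocks 80 mm wide (y), 57 mm high, 12 mm thick, at x = -36 and +36 mm (60 mm free between). Origin under its middle on the table; V grooves along x, open upward, flanks at 45 degrees. A seated tube lies along x, its axis 62 mm above the table (up to 4 mm lower as the strips are pressed), barrel across both blocks, collar outside them, either way round
- strip_rear_left: black self-adhesive foam strip on the left (+y) flank of the rear (x = -36 mm) V-block, 11.6 mm along the groove, 22 mm up the flank, 5 mm thick, springy: it gives 1 mm per 3 N on its face, at most 3 mm. Origin at its middle, axes as the stand's. Its face lies 45 degrees from level and the barrel touches it 12.7 mm to the side of and 12.7 mm below the seated tube's axis
- strip_rear_right: black self-adhesive foam strip on the right (-y) flank of the rear (x = -36 mm) V-block, 11.6 mm along the groove, 22 mm up the flank, 5 mm thick, springy: it gives 1 mm per 3 N on its face, at most 3 mm. Origin at its middle, axes as the stand's. Its face lies 45 degrees from level and the barrel touches it 12.7 mm to the side of and 12.7 mm below the seated tube's axis
- strip_front_left: black self-adhesive foam strip on the left (+y) flank of the front (x = +36 mm) V-block, 11.6 mm along the groove, 22 mm up the flank, 5 mm thick, springy: it gives 1 mm per 3 N on its face, at most 3 mm. Origin at its middle, axes as the stand's. Its face lies 45 degrees from level and the barrel touches it 12.7 mm to the side of and 12.7 mm below the seated tube's axis
- strip_front_right: black self-adhesive foam strip on the right (-y) flank of the front (x = +36 mm) V-block, 11.6 mm along the groove, 22 mm up the flank, 5 mm thick, springy: it gives 1 mm per 3 N on its face, at most 3 mm. Origin at its middle, axes as the stand's. Its face lies 45 degrees from level and the barrel touches it 12.7 mm to the side of and 12.7 mm below the seated tube's axis
- tray: wooden sorting tray, fixed, 190 mm (x) by 170 mm (y), rim 16 mm high. Origin under its middle on the table. A divider splits it into a narrow part at -x that holds three corks (their tops 29 mm above the table) and a wide empty part at +x lined with grey felt
- tray_pocket (a point): middle of the felt floor of the tray's wide empty part, 5.6 mm above the table; axes as the tray's. The part is 130 mm (x) by 158 mm (y) inside; the cap lying on its side has its axis 22 mm above this floor
- tape: yellow roll of tape lying flat, 90 mm across, 24 mm high, loose; origin under its middle. Leave it alone
- cork: wine cork standing on end, 24 mm in diameter, 44 mm high, loose; origin under its middle. Leave it alone
- glue_gun: blue cordless glue gun lying on its side, about 200 by 155 mm, 34 mm high, loose; origin under its barrel, nozzle towards its +x, handle towards its -y. Leave it alone
- pencil_tin: oval cream and green pencil tin, 154 mm (x) by 84 mm (y), 100 mm high with the tools on it, loose; origin under its middle. Leave it alone
Mind the look-alikes: they are no part of the job. What is shaped like the tube but pink is not meant. There is more than one size of the cap; the one meant has the size given above.

How it is judged (in metres and radians):
On the way, in this order (a step that is already met when the one before it is completed fails the run):
1. the cap lies in the wide part of the tray, let go and still (x of cap in the frame of tray_pocket between -0.06 and 0.06 m and y of cap in the frame of tray_pocket between -0.074 and 0.074 m and z of cap in the frame of tray_pocket between 0.008 and 0.032 m and contact force between the fingers and cap below 0.1 N and linear speed of cap below 0.04 m/s), for 0.3 s.
2. the tube lies in both V-blocks and is pressed on all four strips (x of tube in the frame of v_stand between -0.022 and 0.022 m and y of tube in the frame of v_stand between -0.003 and 0.003 m and z of tube in the frame of v_stand between 0.057 and 0.064 m and angle between the x axis of tube and the x axis of v_stand, either way round below 0.04 rad and contact force between tube and strip_rear_left above 1.5 N and contact force between tube and strip_rear_right above 1.5 N and contact force between tube and strip_front_left above 1.5 N and contact force between tube and strip_front_right above 1.5 N and contact force between the fingers and tube above 3 N), for 0.5 s.
At the end, for the whole second after the job is handed in: Cap still and untouched in the tray's wide part. Tube in both V-blocks: middle within 22 mm along the groove, axis within 3 mm sideways, +2/-5 mm in height and 0.04 rad of the seated place; gripped with over 3 N and bearing with over 1.5 N on each of the four strips through the last second (all of step 1 and all of step 2); the arm keeps its last pose, push and grip.
It fails at once if the tape, cork, glue gun or pencil tin is moved by more than 20 mm (distance of any of tape, cork, glue_gun, pencil_tin from where it was at the start of the episode above 0.02 m).
It fails at once if the cap is dropped or thrown (falls free at over 0.8 m/s) (contact force between the fingers and cap below 0.05 N and linear speed of cap above 0.8 m/s).
It fails at once if the tube is dropped or thrown (falls free at over 0.8 m/s) (contact force between the fingers and tube below 0.05 N and linear speed of tube above 0.8 m/s).
It fails at once if the tube is rammed into the stand (over 25 N on one strip, some 70 N in all) (contact force between tube and strip_rear_left above 25 N or contact force between tube and strip_rear_right above 25 N or contact force between tube and strip_front_left above 25 N or contact force between tube and strip_front_right above 25 N).
It also fails if it takes over 69 s, if anything falls off the work surface, if the arm or the gripper's body presses on something with over 40 N, if the wrist force passes 120 N, or if a joint passes its speed limit or range.

## Working session

There is one attempt and no reset: what is moved stays moved. The work goes in short steps, Python scripts to look and compute and a shell command to move; the robot and the scene stay as the last step left them, time stands still between calls to the robot, and variables do not carry over. Pictures are saved under pics/ and viewed, at most 10 in all, crops included, and the job is handed in when it is done.

```bash
mkdir -p pics
python3 - <<'E'
from plant import bot
import cv2,numpy as np
print(bot.get_obs())
for n in("scene","top"):
    im=bot.capture(n); cv2.imwrite(f"pics/{n}0.png",im)
    p=bot.camera_params(n); print(n,p)
E
```

```text
{'time': 0.0, 'joint_positions': array([-1.28899770e+00,  3.42730227e-01,  1.52499977e+00, -1.88014011e-05,
        1.27536322e+00, -1.45968714e-01]), 'dq': array([-3.81057192e-04, -5.02257891e-04,  5.73418140e-04, -2.54221593e-04,
        1.88809473e-04, -5.94833707e-05]), 'tau': array([ 1.34039827e-03, -4.31235552e+01, -2.44218367e+01,  7.18832994e-02,
        5.57386153e-02, -1.29070804e-04]), 'tool_pos': array([ 217.71913063, -477.32741962,  243.04705391]), 'tcp_rot': array([-3.14010544e+00, -2.00469726e-04,  4.27772677e-01]), 'contact_force': array([0.17851436, 0.55358237, 0.09252485]), 'moment': array([-0.02415186, -0.02032039, -0.0296087 ]), 'finger_force': 0.0, 'grip_width': 91.69189906942277}
scene {'fovy': 56.7547616626173, 'cx': 256.4668360004974, 'cy': 193.57178418894077, 'camera_from_world': array([[-5.58858329e-01,  8.29075080e-01, -1.76601325e-02,
         3.17937943e+02],
       [ 6.13249071e-01,  3.98852648e-01, -6.81793328e-01,
        -2.98914945e+02],
       [-5.58214067e-01, -3.91855940e-01, -7.31331647e-01,
         1.37381473e+03],
       [ 0.00000000e+00,  0.00000000e+00,  0.00000000e+00,
         1.00000000e+00]])}
top {'fovy': 43.035844267757895, 'cx': 244.3271241589366, 'cy': 197.08900092587555, 'camera_from_world': array([[ 1.96492802e-02, -9.99756809e-01,  1.00114718e-02,
        -2.88842359e+01],
       [-9.93689158e-01, -2.06341061e-02, -1.10254661e-01,
         5.49361063e+02],
       [ 1.10434426e-01, -7.78186623e-03, -9.93852947e-01,
         1.68333548e+03],
       [ 0.00000000e+00,  0.00000000e+00,  0.00000000e+00,
         1.00000000e+00]])}
```

View pics/scene0.png

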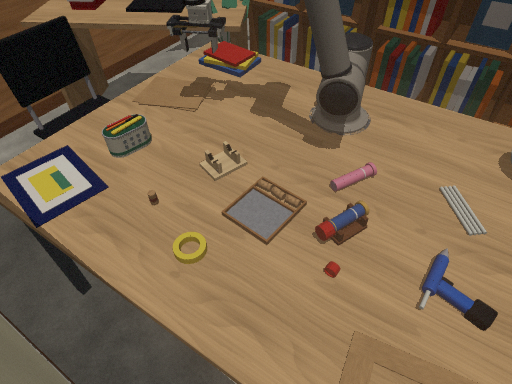

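View pics/top0.png

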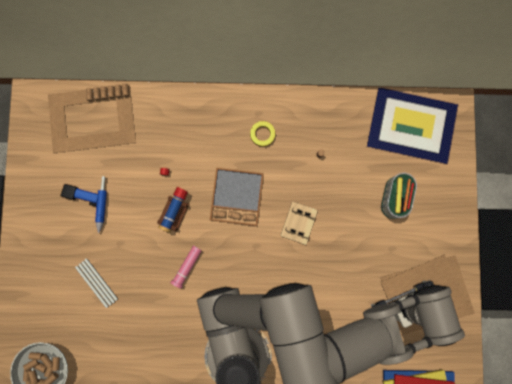

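The look-alikes:
- **Tubes:** the blue one in the dark rest is at scene (345,220), top (174,207). The pink one at scene (353,177) is not meant.
- **Red caps:** one is on the blue tube's end at scene (326,230), top (180,192). A small loose one is at scene (332,269), top (165,172). The one on the tube fits the 44 mm size.

I'll confirm this in a crop.

```bash
cat > h.py <<'E'
import cv2,numpy as np
from plant import bot
def cam(n):
    p=bot.camera_params(n); T=p["camera_from_world"]; f=192/np.tan(np.radians(p["fovy"])/2)
    return f,p["cx"],p["cy"],T[:3,:3],T[:3,3]
def ray(n,uv):
    f,cx,cy,R,t=cam(n); d=R.T@np.array([(uv[0]-cx)/f,(uv[1]-cy)/f,1]); return -R.T@t,d/np.linalg.norm(d)
def plane(n,uv,z):
    o,d=ray(n,uv); return o+d*(z-o[2])/d[2]
def tri(a,b):
    o1,d1=ray("scene",a);o2,d2=ray("top",b)
    s=np.linalg.lstsq(np.c_[d1,-d2],o2-o1,rcond=None)[0]
    p,q=o1+s[0]*d1,o2+s[1]*d2; return (p+q)/2,np.linalg.norm(p-q)
def proj(n,P):
    f,cx,cy,R,t=cam(n); c=R@np.array(P)+t; return np.array([f*c[0]/c[2]+cx,f*c[1]/c[2]+cy])
def comp(im,lo,hi,box,mn=15):
    x0,y0,x1,y1=box; h=cv2.cvtColor(im[y0:y1,x0:x1],cv2.COLOR_BGR2HSV)
    m=cv2.inRange(h,lo,hi)
    if lo[0]==0 and hi[0]<15: m|=cv2.inRange(h,(170,lo[1],lo[2]),(180,255,255))
    n,l,s,c=cv2.connectedComponentsWithStats(m)
    out=[]
    for i in range(1,n):
        if s[i,4]>=mn:
            cn=np.argwhere(l==i)[:,::-1].astype(np.float32); r=cv2.minAreaRect(cn)
            out.append((s[i,4],c[i]+[x0,y0],np.array(r[0])+[x0,y0],r[1],r[2]))
    return sorted(out,key=lambda o:-o[0])
E
python3 - <<'E'
from h import *
S=cv2.imread("pics/scene0.png");T=cv2.imread("pics/top0.png")
def cr(im,x,y,w,h): return cv2.resize(im[y:y+h,x:x+w],(400,300),interpolation=cv2.INTER_CUBIC)
m=np.vstack([np.hstack([cr(S,300,190,80,60),cr(T,145,175,80,60)]),np.hstack([cr(S,185,132,80,60),cr(T,260,190,80,60)])])
cv2.imwrite("pics/crop1.png",m)
for n,im,b in(("scene",S,(300,190,385,290)),("top",T,(145,160,215,245))):
    for nm,lo,hi in(("red",(0,130,60),(8,255,255)),("blue",(100,110,40),(125,255,255))):
        for c in comp(im,lo,hi,b): print(n,nm,c)
b={"scene":(215,170,310,245),"top":(205,165,270,230)}
for n,im in(("scene",S),("top",T)):
    for c in comp(im,(0,0,80),(180,60,200),b[n],200): 
        print(n,"felt",c, plane(n,c[2],5.6))
E
```

```text
scene red (np.int32(278), array([324.88489209, 230.17625899]), array([324.91176414, 230.35294342]), (16.97835922241211, 17.66435432434082), 59.03623962402344)
scene red (np.int32(175), array([331.74285714, 268.91428571]), array([331.57691956, 268.88461304]), (13.590154647827148, 14.144856452941895), 33.6900634765625)
scene blue (np.int32(131), array([343.27480916, 217.34351145]), array([343.53371048, 217.35393143]), (7.949984550476074, 21.729957580566406), 57.9946174621582)
scene blue (np.int32(40), array([357.875, 208.425]), array([358.00000763, 208.50000381]), (6.363960266113281, 7.77817440032959), 45.0)
top red (np.int32(115), array([180.22608696, 192.77391304]), array([180.40000153, 192.70000076]), (12.969194412231445, 8.944272994995117), 26.56505012512207)
top red (np.int32(63), array([164.15873016, 171.23809524]), array([164. , 171.5]), (7.0, 8.0), 90.0)
top blue (np.int32(171), array([173.16959064, 208.67836257]), array([173.25      , 208.75000763]), (9.191452026367188, 18.514211654663086), 23.198589324951172)
top blue (np.int32(55), array([166.63636364, 223.2       ]), array([166.50000381, 223.00000763]), (8.9442720413208, 5.813776969909668), 26.56505012512207)
scene felt (np.int32(1685), array([259.32403561, 212.97448071]), array([259.11537933, 212.07691956]), (54.637962341308594, 36.61021423339844), 33.690067291259766) [573.92876807  12.89087065   5.6       ]
top felt (np.int32(1566), array([236.99936143, 189.66475096]), array([237.00814438, 189.68280411]), (43.92094802856445, 35.70833206176758), 6.911227226257324) [578.70329551   8.72062592   5.6       ]
```

View pics/crop1.png

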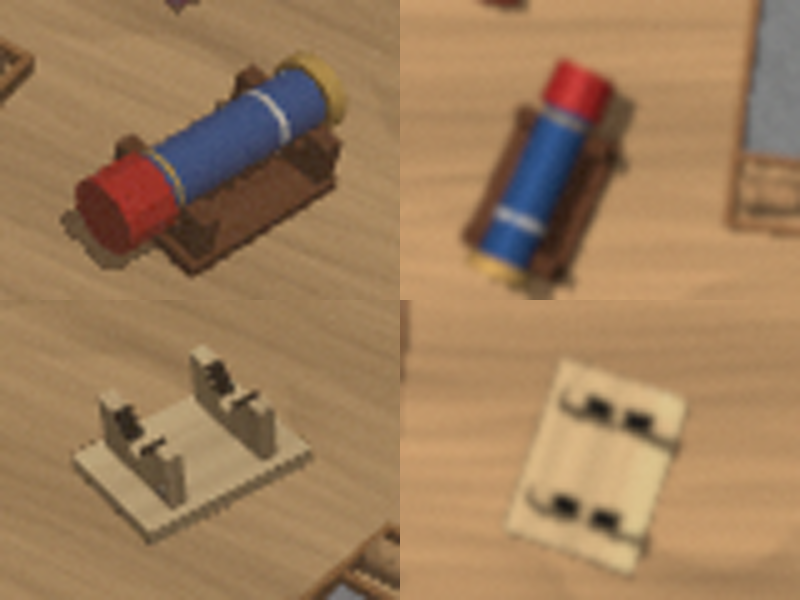

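The crop confirms it. The full-width red cap sits on the blue tube's +x end, at scene (325,230) and top (180,193). The loose red one is a smaller cap. The stand's four black strips are near top (300,212), (308,214), (293,231) and (301,234).

Run:
```python
from h import *
S=cv2.imread("pics/scene0.png");T=cv2.imread("pics/top0.png")
# tube axis in top: blue pixels -> z=45 plane; PCA
h=cv2.cvtColor(T,cv2.COLOR_BGR2HSV)
b=cv2.inRange(h,(100,90,40),(125,255,255)); r=cv2.inRange(h,(0,130,60),(8,255,255))|cv2.inRange(h,(170,130,60),(180,255,255))
m=np.zeros_like(b); m[180:240,145:205]=(b|r)[180:240,145:205]
P=np.array([plane("top",(x,y),45)[:2] for y,x in np.argwhere(m)])
vx,vy,x0,y0=cv2.fitLine(P.astype(np.float32),cv2.DIST_L2,0,.01,.01).ravel()
d=np.array([vx,vy]); d*=np.sign(d[0]); c=np.array([x0,y0]); s=(P-c)@d
print("axis",c,"yaw",np.arctan2(d[1],d[0]),"range",s.min(),s.max(),"width",np.ptp((P-c)@[-d[1],d[0]]))
e=c+d*np.percentile(s,99.5); print("cap end",e)
# parts centres, two views
R=(0,130,60),(8,255,255);B=(100,110,40),(125,255,255)
sb=comp(S,*B,(300,190,385,290)); tb=comp(T,*B,(145,160,215,245))
for i in(0,1): print("blue tri",tri(sb[i][1],tb[i][1]))
print("red tri",tri(comp(S,*R,(300,190,385,250))[0][1],comp(T,*R,(165,180,215,210))[0][1]))
# strips
for n,im,bx in(("top",T,(284,204,314,242)),("scene",S,(200,140,246,175))):
    g=cv2.cvtColor(im,cv2.COLOR_BGR2GRAY); g=cv2.resize(g[bx[1]:bx[3],bx[0]:bx[2]],None,fx=8,fy=8,interpolation=cv2.INTER_CUBIC)
    k,l,st,cc=cv2.connectedComponentsWithStats((g<60).astype(np.uint8))
    for i in range(1,k):
        if st[i,4]>120:
            uv=(cc[i]+.5)/8-.5+[bx[0],bx[1]]; print(n,st[i,4],uv,plane(n,uv,48).round(1))
# stand base, tray outline from top
for nm,z,lo,hi,bx in(("base",14,(10,20,150),(30,110,255),(275,198,325,250)),):
    for q in comp(T,lo,hi,bx,100)[:2]: print(nm,q,plane("top",q[2],z))
```

```text
axis [512.0663  225.42978] yaw -0.3909067 range -75.73249679637631 67.25830783810945 width 45.242525713607584
cap end [573.56289459 200.08609054]
blue tri (array([500.090925  , 232.47061027,  53.57998265]), np.float64(10.308950755607832))
blue tri (array([449.55543994, 252.99624285,  54.38925209]), np.float64(10.116913546921548))
red tri (array([557.69517021, 209.57195403,  42.97411452]), np.float64(6.718587956233876))
top 520 [299.25096154 211.36586538] [ 501.9 -209.5   48. ]
top 551 [307.12261797 214.12397913] [ 492.9 -236.9   48. ]
top 523 [292.60623805 230.76732792] [ 434.1 -187.    48. ]
top 489 [300.46076176 233.58243865] [ 425.  -214.2   48. ]
scene 1091 [228.45984189 147.32601971] [ 425.3 -208.2   48. ]
scene 161 [233.35442547 151.80007764] [ 434.8 -180.9   48. ]
scene 1199 [209.98295455 156.43385113] [ 494.6 -231.    48. ]
scene 162 [214.06944444 161.66203704] [ 507.2 -203.9   48. ]
base (np.int32(916), array([298.50436681, 222.65393013]), array([298.79999924, 222.59999657]), (28.46049690246582, 38.57978057861328), 18.43494987487793) [ 464.9008307  -212.33009268   14.        ]
```

```bash
python3 -m pendant '[[[0.496,0.99,0],[0,0,-0.297],1],[[0.496,0.99,0],[0,0,-0.297],1],[[0.496,0.99,0],[0,0,-0.297],1],[[0.496,0.99,0],[0,0,-0.297],1],[[0.496,0.99,0],[0,0,-0.297],1],[[0.496,0.99,0],[0,0,-0.297],1],[[0.496,0.99,0],[0,0,-0.297],1],[[0.496,0.99,0],[0,0,-0.297],1],[[0.496,0.99,0],[0,0,-0.297],1],[[0.496,0.99,0],[0,0,-0.297],1]]'
python3 -m pendant '[[[0.496,0.99,0],[0,0,-0.297],1],[[0.496,0.99,0],[0,0,-0.297],1],[[0.496,0.99,0],[0,0,-0.297],1],[[0.496,0.99,0],[0,0,-0.297],1],[[0.496,0.99,0],[0,0,-0.297],1],[[0.496,0.99,0],[0,0,-0.297],1],[[0.496,0.99,0],[0,0,-0.297],1],[[0.496,0.99,0],[0,0,-0.297],1],[[0.496,0.99,0],[0,0,-0.297],1],[[0.496,0.99,0],[0,0,-0.297],1]]'
python3 -m pendant '[[[0.496,0.99,-0.37],[0,0,-0.297],1],[[0.496,0.99,-0.37],[0,0,-0.297],1],[[0.496,0.99,-0.37],[0,0,-0.297],1],[[0,0,-0.37],[0,0,0],1],[[0,0,-0.37],[0,0,0],1],[[0,0,-0.37],[0,0,0],1],[[0,0,-0.37],[0,0,0],1],[[0,0,-0.37],[0,0,0],1],[[0,0,-0.37],[0,0,0],1],[[0,0,-0.37],[0,0,0],1]]'
python3 - <<'E'
from h import *
o=bot.get_obs(); print(o["tool_pos"],o["tcp_rot"],o["time"])
S=bot.capture("scene");T=bot.capture("top");cv2.imwrite("pics/s1.png",S);cv2.imwrite("pics/t1.png",T)
P=o["tool_pos"]; print(proj("scene",P),proj("top",P),proj("scene",P-[0,0,17]))
cr=lambda im,x,y,w,h: cv2.resize(im[y:y+h,x:x+w],(400,400),interpolation=cv2.INTER_CUBIC)
cv2.imwrite("pics/c2.png",np.hstack([cr(S,275,140,110,110),cr(T,130,150,100,100)]))
E
```

```text
time: 0.93
tool_pos: [366.9, -179.0, 243.6]
tcp_rot: [-3.141, 0.0, 0.069]
contact_force: [1.3, 0.3, -1.2]
grip_width: 92.2
finger_force: 0.0
time: 1.77
tool_pos: [515.7, 118.0, 243.4]
tcp_rot: [3.141, 0.001, -0.287]
contact_force: [0.0, -0.0, 0.2]
grip_width: 91.3
finger_force: 0.0
time: 2.6
tool_pos: [560.0, 205.2, 131.8]
tcp_rot: [3.141, 0.0, -0.392]
contact_force: [0.2, -0.4, 0.0]
grip_width: 91.9
finger_force: 0.0
[560.04763798 205.21769876 131.80040185] [ 3.14149662e+00  3.52337806e-05 -3.92216791e-01] 2.6
[325.90035991 208.25101317] [177.36948264 189.2621675 ] [325.05678232 212.64113321]
```

View pics/c2.png

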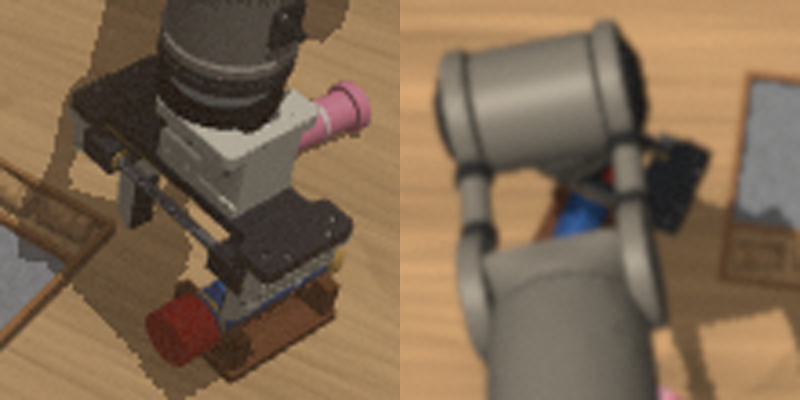

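The gripper is straddling the red cap, seen in the scene crop at about (325,230). The finger tips are near (312,202) and (340,229), so they are clear on both sides. I'll go down.

```bash
python3 -m pendant '[[[0,0,-0.38],[0,0,0],1],[[0,0,-0.38],[0,0,0],1],[[0,0,-0.38],[0,0,0],1],[[0,0,-0.38],[0,0,0],1],[[0,0,-0.38],[0,0,0],1],[[0,0,-0.38],[0,0,0],1],[[0,0,-0.37],[0,0,0],1],[[0,0,-0.36],[0,0,0],1],[[0,0,0],[0,0,0],1],[[0,0,0],[0,0,0],1]]'
python3 - <<'E'
from h import *
o=bot.get_obs(); P=o["tool_pos"]; print(P,o["contact_force"])
S=bot.capture("scene");cv2.imwrite("pics/s2.png",S)
print(proj("scene",P)); 
cv2.imwrite("pics/c3.png",cv2.resize(S[170:270,270:390],(720,600),interpolation=cv2.INTER_CUBIC))
E
```

```text
time: 3.53
tool_pos: [559.8, 205.3, 41.6]
tcp_rot: [3.141, 0.001, -0.392]
contact_force: [-0.6, 0.9, -0.3]
grip_width: 91.9
finger_force: 0.0
[559.75897647 205.30264691  41.64903683] [-0.61031058  0.85261239 -0.27542688]
[321.75658046 230.16285597]
```

View pics/c3.png

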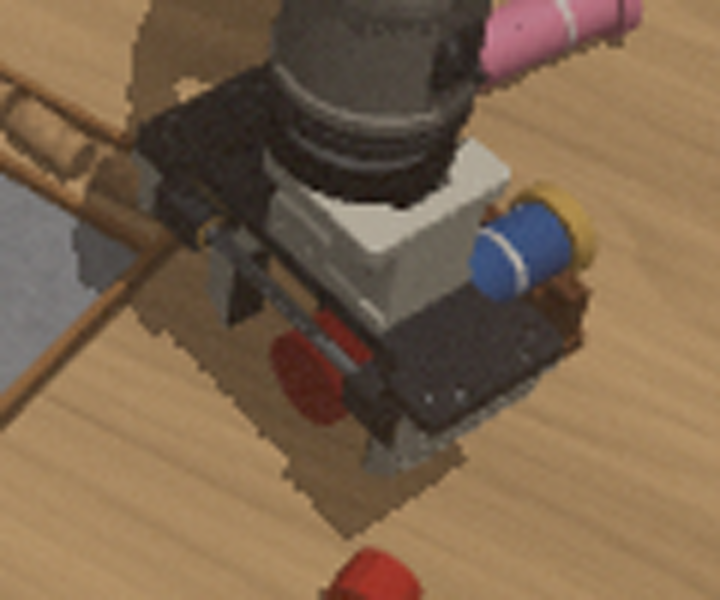

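Run:
```python
from h import *
print("face by scene",plane("scene",(322.4,232.2),43.5), "collar face top-ish", plane("scene",(365.5,206),45))
y=-.392;a=np.array([np.cos(y),np.sin(y),0]);l=np.array([-a[1],a[0],0]);P=np.array([559.8,205.3,41.6])
print("exp face",proj("scene",P+16*a+[0,0,2]))
for s in(1,-1): 
  for w in (46,65): print("tip",s,w,(proj("scene",P+s*w*l-[0,0,17])-[270,170])*6, (proj("scene",P+s*w*l+9.5*a-[0,0,17])-[270,170])*6)
for n in ("top",):
  for k,uv in dict(capend=(181.6,189.6),collar=(163.0,228.2)).items(): print(k,plane(n,uv,45))
```

```text
face by scene [566.25644921 210.24902474  43.5       ] collar face top-ish [418.78975122 270.23271327  45.        ]
exp face [317.21592952 232.45264168]
tip 1 46 [374.93252972 453.94944225] [358.53951815 464.11279656]
tip 1 65 [404.51790583 484.03621785] [388.0421403  494.43359374]
tip -1 46 [240.92496412 317.6707774 ] [224.93932773 326.80756794]
tip -1 65 [215.01656819 291.32329776] [199.11583969 300.26793565]
capend [569.9763834 201.7904546  45.       ]
collar [434.12589852 261.48366458  45.        ]
```

The fingers project to within about 1 px of where they appear, so the scene calibration holds. The cap's end face at scene (322,232) puts the cap about 8 mm back along the axis and 2–3 mm sideways from the TCP. I'll correct for that and close.

```bash
python3 -m pendant '[[[-0.107,0.09,0],[0,0,0],1],[[-0.106,0.09,0],[0,0,0],1],[[0,0,0],[0,0,0],0.3],[[0,0,0],[0,0,0],0],[[0,0,0],[0,0,0],-0.2],[[0,0,0],[0,0,0],-1],[[0,0,0],[0,0,0],-1],[[0,0,0],[0,0,0],-1],[[0,0,0],[0,0,0],-1],[[0,0,0],[0,0,0],-1]]'
python3 - <<'E'
from h import *
o=bot.get_obs(); P=o["tool_pos"]; print(P,o["contact_force"],o["moment"])
S=bot.capture("scene");cv2.imwrite("pics/s3.png",S)
cv2.imwrite("pics/c4.png",cv2.resize(S[170:270,270:390],(720,600),interpolation=cv2.INTER_CUBIC))
E
```

```text
time: 4.42
tool_pos: [553.8, 210.8, 42.4]
tcp_rot: [-3.142, -0.0, -0.392]
contact_force: [-0.6, 0.3, -0.4]
grip_width: 43.8
finger_force: 30.0
[553.76170597 210.78390113  42.43110644] [-0.5814461   0.29489398 -0.37088062] [ 0.12201088  0.00858515 -0.01196797]
```

View pics/c4.png

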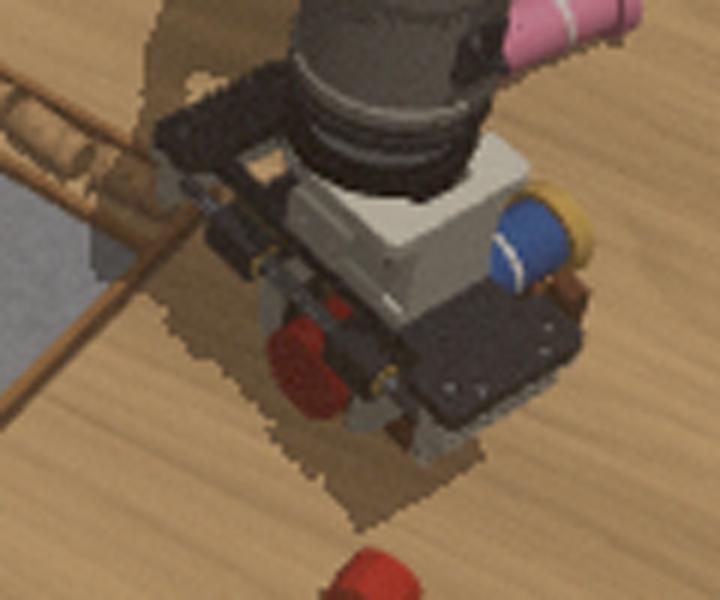

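The cap is gripped across its flats at 43.8 mm with almost no side load; its face is at crop (308,370). Next I'll slide it off along the tube axis.

```bash
python3 -m pendant '[[[0.06,-0.025,0],[0,0,0],-1],[[0.1,-0.041,0],[0,0,0],-1],[[0.15,-0.062,0],[0,0,0],-1],[[0.15,-0.062,0],[0,0,0],-1],[[0.15,-0.062,0],[0,0,0],-1],[[0.15,-0.062,0],[0,0,0],-1],[[0.15,-0.062,0],[0,0,0],-1],[[0.2,-0.083,0],[0,0,0],-1],[[0.2,-0.083,0],[0,0,0],-1],[[0.2,-0.083,0],[0,0,0],-1]]'
python3 -m pendant '[[[0.1,-0.041,0.3],[0,0,0],-1],[[0,0,0.5],[0,0,0],-1],[[0,0,0.5],[0,0,0],-1],[[0,0,0.5],[0,0,0],-1],[[0,0,0.5],[0,0,0],-1],[[0,0,0.3],[0,0,0],-1],[[0,0,0.2],[0,0,0],-1],[[0,0,0],[0,0,0],-1],[[0,0,0],[0,0,0],-1],[[0,0,0],[0,0,0],-1]]'
python3 - <<'E'
from h import *
o=bot.get_obs(); P=o["tool_pos"]; print(P,o["contact_force"])
S=bot.capture("scene");T=bot.capture("top");cv2.imwrite("pics/s4.png",S);cv2.imwrite("pics/t4.png",T)
cr=lambda im,x,y,w,h: cv2.resize(im[y:y+h,x:x+w],(400,400),interpolation=cv2.INTER_CUBIC)
cv2.imwrite("pics/c5.png",np.hstack([cr(S,275,140,110,110),cr(T,130,150,100,100)]))
# felt corners in both initial views
S0=cv2.imread("pics/scene0.png");T0=cv2.imread("pics/top0.png")
for n,im,b in(("scene",S0,(215,170,310,245)),("top",T0,(205,165,270,230))):
    c=comp(im,(0,0,80),(180,60,200),b,200)[0]; q=cv2.boxPoints((tuple(c[2]),c[3],c[4])); print(n,[plane(n,p,5.6)[:2].round() for p in q])
E
```

```text
time: 5.3
tool_pos: [599.7, 191.7, 42.4]
tcp_rot: [3.142, -0.0, -0.392]
contact_force: [-0.3, -0.0, 0.3]
grip_width: 43.7
finger_force: 30.0
time: 6.13
tool_pos: [601.5, 190.7, 125.5]
tcp_rot: [3.141, 0.001, -0.392]
contact_force: [-0.4, -0.2, -0.7]
grip_width: 43.6
finger_force: 30.0
[601.46759349 190.72719098 125.52732193] [-0.36771101 -0.21771603 -0.71797324]
scene [array([627., -68.]), array([491., -91.]), array([521.,  93.]), array([645., 102.])]
top [array([523.,  93.]), array([651.,  81.]), array([635., -76.]), array([507., -63.])]
```

View pics/c5.png

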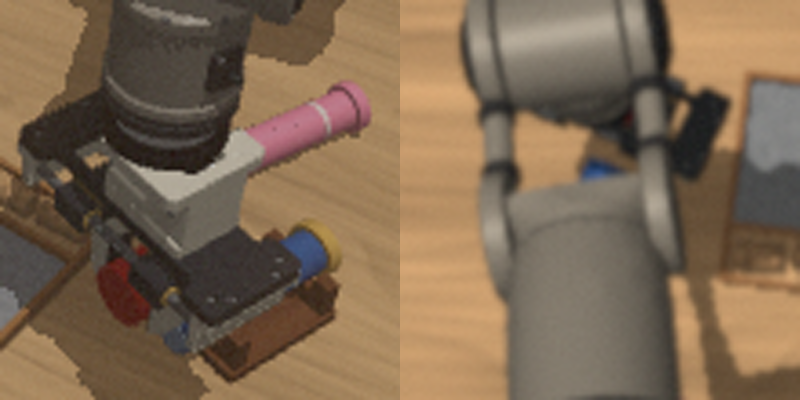

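The cap is off and held, at scene about (310,221). The tube stayed in its rest. Now over to the tray pocket at about (577,11).

```bash
python3 -m pendant '[[[-0.04,-0.3,0],[0,0,0],-1],[[-0.08,-0.6,0],[0,0,0],-1],[[-0.12,-0.9,0],[0,0,0],-1],[[-0.13,-0.95,0],[0,0,0],-1],[[-0.13,-0.95,0],[0,0,0],-1],[[-0.12,-0.9,0],[0,0,0],-1],[[-0.11,-0.8,0],[0,0,0],-1],[[-0.08,-0.4,0],[0,0,0],-1],[[-0.01,-0.19,0],[0,0,0],-1],[[0,0,0],[0,0,0],-1]]'
python3 -m pendant '[[[0,0,-0.3],[0,0,0],-1],[[0,0,-0.45],[0,0,0],-1],[[0,0,-0.45],[0,0,0],-1],[[0,0,-0.45],[0,0,0],-1],[[0,0,-0.45],[0,0,0],-1],[[0,0,-0.45],[0,0,0],-1],[[0,0,-0.35],[0,0,0],-1],[[0,0,-0.2],[0,0,0],-1],[[0,0,-0.1],[0,0,0],-1],[[0,0,0],[0,0,0],-1]]'
```

```text
time: 7.07
tool_pos: [577.3, 10.2, 126.4]
tcp_rot: [3.142, 0.0, -0.394]
contact_force: [-0.3, -0.3, 0.3]
grip_width: 43.5
finger_force: 30.0
time: 7.9
tool_pos: [577.2, 11.7, 29.8]
tcp_rot: [3.141, 0.001, -0.391]
contact_force: [0.5, 0.1, 0.6]
grip_width: 43.7
finger_force: 30.0
```

```bash
python3 -m pendant '[[[0,0,-0.03],[0,0,0],-1],[[0,0,-0.03],[0,0,0],-1],[[0,0,-0.02],[0,0,0],-1],[[0,0,-0.02],[0,0,0],-1],[[0,0,0],[0,0,0],-1],[[0,0,0],[0,0,0],-1],[[0,0,0],[0,0,0],-1],[[0,0,0],[0,0,0],-1],[[0,0,0],[0,0,0],-1],[[0,0,0],[0,0,0],-1]]'
```

```text
time: 8.73
tool_pos: [577.4, 11.1, 27.5]
tcp_rot: [3.142, -0.0, -0.392]
contact_force: [-0.1, -0.0, 0.1]
grip_width: 43.5
finger_force: 30.0
```

```bash
python3 -m pendant '[[[0,0,-0.03],[0,0,0],-1],[[0,0,-0.02],[0,0,0],-1],[[0,0,0],[0,0,0],-1],[[0,0,0],[0,0,0],-1],[[0,0,0],[0,0,0],-1],[[0,0,0],[0,0,0],-1],[[0,0,0],[0,0,0],-1],[[0,0,0],[0,0,0],-1],[[0,0,0],[0,0,0],-1],[[0,0,0],[0,0,0],-1]]'
```

```text
time: 9.57
tool_pos: [577.4, 11.1, 26.0]
tcp_rot: [3.142, -0.0, -0.392]
contact_force: [-0.5, -0.0, 0.1]
grip_width: 43.7
finger_force: 30.0
```

```bash
python3 -m pendant '[[[0,0,-0.03],[0,0,0],-1],[[0,0,0],[0,0,0],-1],[[0,0,0],[0,0,0],-0.03],[[0,0,0],[0,0,0],0.05],[[0,0,0],[0,0,0],0.2],[[0,0,0],[0,0,0],0.4],[[0,0,0],[0,0,0],0.5],[[0,0,0],[0,0,0],0.5],[[0,0,0],[0,0,0],0.5],[[0,0,0],[0,0,0],0.5]]'
python3 -m pendant '[[[0,0,0.1],[0,0,0],0.5],[[0,0,0.2],[0,0,0],0.5],[[0,0,0.4],[0,0,0],0.5],[[0,0,0.6],[0,0,0],0.5],[[0,0,0.6],[0,0,0],0.5],[[0,0,0.6],[0,0,0],0.6],[[0,0,0.6],[0,0,0],0.7],[[0,0,0.5],[0,0,0],0.8],[[0,0,0.3],[0,0,0],1],[[0,0,0],[0,0,0],1]]'
python3 - <<'E'
from h import *
T=bot.capture("top");cv2.imwrite("pics/t6.png",T);S=bot.capture("scene");cv2.imwrite("pics/s6.png",S)
R=(0,130,40),(8,255,255);B=(100,90,30),(125,255,255)
for n,im,b in(("scene",S,(215,160,310,245)),("top",T,(205,165,270,235))):
    for c in comp(im,*R,b): print(n,"red",c[0],c[1],plane(n,c[1],27))
for n,im,b in(("scene",S,(300,190,385,290)),("top",T,(145,160,215,245))):
    for c in comp(im,*B,b): print(n,"blue",c)
cr=lambda im,x,y,w,h: cv2.resize(im[y:y+h,x:x+w],(400,300),interpolation=cv2.INTER_CUBIC)
cv2.imwrite("pics/c6.png",np.vstack([np.hstack([cr(S,215,160,120,90),cr(T,170,150,120,90)]),np.hstack([cr(S,300,190,80,60),cr(T,145,175,80,60)])]))
E
```

```text
time: 10.4
tool_pos: [577.4, 11.1, 25.0]
tcp_rot: [3.141, 0.0, -0.392]
contact_force: [0.7, -0.9, 0.2]
grip_width: 68.7
finger_force: 0.0
time: 11.23
tool_pos: [578.6, 11.0, 144.6]
tcp_rot: [-3.14, -0.004, -0.392]
contact_force: [-0.3, 0.4, 0.7]
grip_width: 89.7
finger_force: 0.0
scene red 212 [257.18396226 207.92924528] [578.77786718   9.72910653  27.        ]
scene blue (np.int32(218), array([343.16055046, 217.40366972]), array([343.29214096, 217.56741714]), (10.599979400634766, 22.365957260131836), 57.9946174621582)
scene blue (np.int32(97), array([327.93814433, 226.42268041]), array([328.02458954, 226.22950745]), (11.139209747314453, 9.218655586242676), 50.19443130493164)
scene blue (np.int32(79), array([358.        , 208.53164557]), array([357.74117661, 208.36470985]), (10.84652328491211, 8.460288047790527), 49.398704528808594)
top blue (np.int32(182), array([173.47802198, 208.67032967]), array([173.431036  , 208.82759094]), (9.585370063781738, 19.30204963684082), 23.198591232299805)
top blue (np.int32(61), array([167.09836066, 223.18032787]), array([167.20000076, 223.1000061 ]), (9.391485214233398, 6.260990142822266), 26.56505012512207)
top blue (np.int32(57), array([179.98245614, 194.49122807]), array([180.10000229, 194.30000305]), (8.497057914733887, 6.7082037925720215), 26.56505012512207)
```

View pics/c6.png

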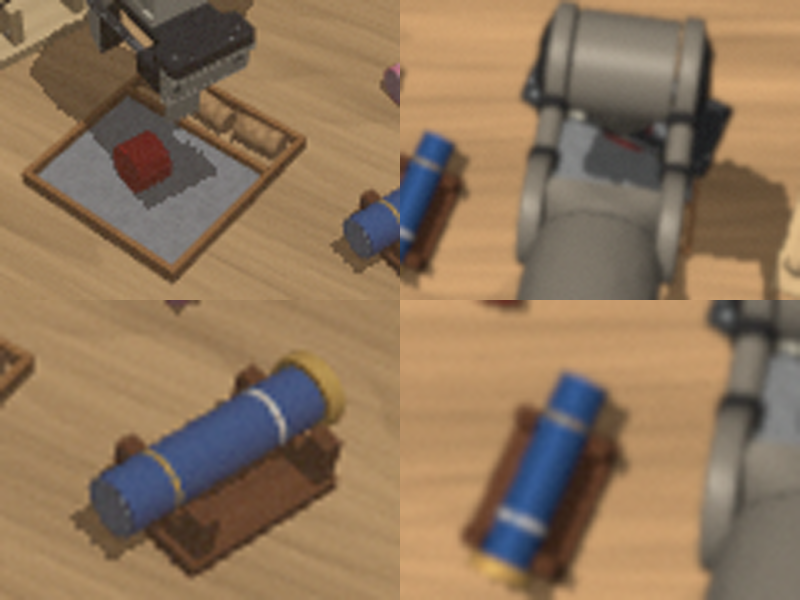

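The cap lies near the middle of the felt pocket; the scene measures (579,10). The tube is bare in its rest, with its lens end at scene (322,232). Next is the tube grasp between the boards.

```bash
python3 -m pendant '[[[-0.12,0.3,0],[0,0,0],1],[[-0.28,0.7,0],[0,0,0],1],[[-0.36,0.9,0],[0,0,0],1],[[-0.36,0.9,0],[0,0,0],1],[[-0.36,0.9,0],[0,0,0],1],[[-0.36,0.9,0],[0,0,0],1],[[-0.36,0.9,0],[0,0,0],1],[[-0.36,0.9,0],[0,0,0],1],[[-0.28,0.7,0],[0,0,0],1],[[-0.16,0.47,0],[0,0,0],1]]'
python3 -m pendant '[[[0,0,-0.3],[0,0,0],1],[[0,0,-0.4],[0,0,0],1],[[0,0,-0.4],[0,0,0],1],[[0,0,-0.4],[0,0,0],1],[[0,0,-0.4],[0,0,0],1],[[0,0,-0.4],[0,0,0],1],[[0,0,0],[0,0,0],1],[[0,0,0],[0,0,0],1],[[0,0,0],[0,0,0],1],[[0,0,0],[0,0,0],1]]'
python3 - <<'E'
from h import *
o=bot.get_obs(); P=o["tool_pos"]; print(P,o["contact_force"])
S=bot.capture("scene");T=bot.capture("top");cv2.imwrite("pics/s7.png",S);cv2.imwrite("pics/t7.png",T)
y=-.392;a=np.array([np.cos(y),np.sin(y),0]);l=np.array([-a[1],a[0],0])
for s in(1,-1): print((proj("scene",P+s*46*l+9.5*a-[0,0,17])-[300,160])*6)
cv2.imwrite("pics/c7.png",cv2.resize(S[160:260,300:400],(600,600),interpolation=cv2.INTER_CUBIC))
E
```

```text
time: 12.17
tool_pos: [485.0, 240.5, 140.8]
tcp_rot: [3.14, 0.003, -0.39]
contact_force: [-0.2, -0.3, 0.6]
grip_width: 92.1
finger_force: 0.0
time: 13.0
tool_pos: [487.7, 238.2, 73.5]
tcp_rot: [-3.141, -0.001, -0.392]
contact_force: [0.0, 0.3, -0.2]
grip_width: 92.0
finger_force: 0.0
[487.7054603  238.16840825  73.4911481 ] [ 0.02896383  0.27543434 -0.15740481]
[329.08563085 402.44370711]
[187.98041798 272.20531388]
```

View pics/c7.png

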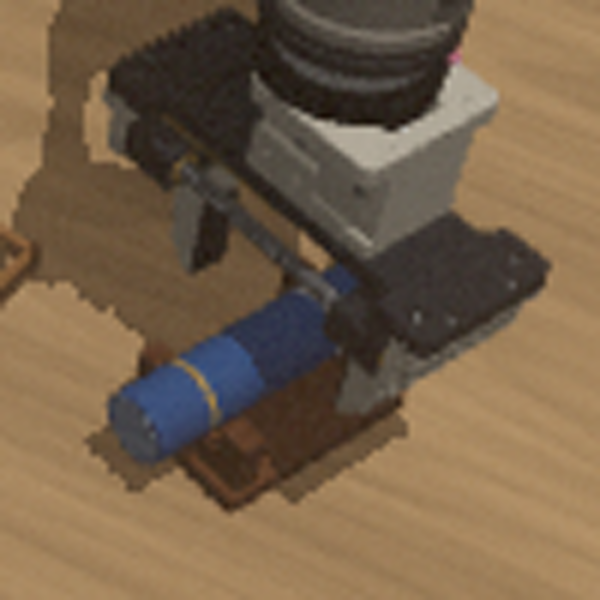

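The fingers straddle the barrel between the boards: right tip at crop (335,405), left tip at (190,270), lens face at (135,428). I'll lower and close.

```bash
python3 -c "
from h import *
y=-.392;a=np.array([np.cos(y),np.sin(y),0])
for k in(70,76,83,90): print(k,(proj('scene',np.array([487.7,238.2,45])+k*a)-[300,160])*6)"
python3 -m pendant '[[[0,0,-0.2],[0,0,0],1],[[0,0,-0.3],[0,0,0],1],[[0,0,-0.3],[0,0,0],1],[[0,0,-0.2],[0,0,0],1],[[0,0,-0.02],[0,0,0],1],[[0,0,0],[0,0,0],1],[[0,0,0],[0,0,0],1],[[0,0,0],[0,0,0],1],[[0,0,0],[0,0,0],1],[[0,0,0],[0,0,0],1]]'
python3 -m pendant '[[[0,0,0],[0,0,0],0.3],[[0,0,0],[0,0,0],0],[[0,0,0],[0,0,0],-0.2],[[0,0,0],[0,0,0],-0.3],[[0,0,0],[0,0,0],-1],[[0,0,0],[0,0,0],-1],[[0,0,0],[0,0,0],-1],[[0,0,0],[0,0,0],-1],[[0,0,0],[0,0,0],-1],[[0,0,0],[0,0,0],-1]]'
```

```text
70 [151.42145007 411.38508594]
76 [141.12611027 417.46762768]
83 [129.05437276 424.59967467]
90 [116.91696669 431.77051901]
time: 13.93
tool_pos: [487.6, 238.3, 42.7]
tcp_rot: [-3.141, -0.0, -0.392]
contact_force: [-0.3, 0.1, 0.8]
grip_width: 91.7
finger_force: 0.0
time: 14.77
tool_pos: [487.7, 238.7, 42.5]
tcp_rot: [-3.141, -0.001, -0.392]
contact_force: [1.3, 2.3, -0.9]
grip_width: 35.6
finger_force: 30.0
```

```bash
python3 -c "
from h import *
L=[plane('scene',q,14) for q in((200,164.4),(215,180),(247.4,163))]
print([p[:2].round(1) for p in L],(L[0]+L[2])/2)"
python3 -m pendant '[[[0,0,0.1],[0,0,0],-1],[[0,0,0.2],[0,0,0],-1],[[0,0,0.3],[0,0,0],-1],[[0,0,0.4],[0,0,0],-1],[[0,0,0.5],[0,0,0],-1],[[0,0,0.5],[0,0,0],-1],[[0,0,0.5],[0,0,0],-1],[[0,0,0.5],[0,0,0],-1],[[0,0,0.3],[0,0,0],-1],[[0,0,0.1],[0,0,0],-1]]'
python3 -m pendant '[[[-0.02,-0.3,0],[0,0,0.06],-1],[[-0.04,-0.6,0],[0,0,0.06],-1],[[-0.05,-0.85,0],[0,0,0.06],-1],[[-0.05,-0.85,0],[0,0,0.06],-1],[[-0.05,-0.85,0],[0,0,0.06],-1],[[-0.05,-0.85,0],[0,0,0.06],-1],[[-0.05,-0.85,0],[0,0,0.06],-1],[[-0.05,-0.85,0],[0,0,0.06],-1],[[-0.05,-0.85,0],[0,0,0.06],-1],[[-0.05,-0.85,0],[0,0,0.06],-1]]'
python3 -m pendant '[[[-0.05,-0.85,0],[0,0,0],-1],[[-0.05,-0.85,0],[0,0,0],-1],[[-0.05,-0.85,0],[0,0,0],-1],[[-0.05,-0.85,0],[0,0,0],-1],[[-0.05,-0.85,0],[0,0,0],-1],[[-0.05,-0.85,0],[0,0,0],-1],[[-0.05,-0.85,0],[0,0,0],-1],[[-0.02,-0.72,0],[0,0,0],-1],[[0,-0.4,0],[0,0,0],-1],[[0,-0.13,0],[0,0,0],-1]]'
```

```text
[array([ 515.4, -261.6]), array([ 545.9, -173.8]), array([ 424.4, -133.4])] [ 469.89916539 -197.47673408   14.        ]
time: 15.6
tool_pos: [488.0, 238.3, 146.6]
tcp_rot: [-3.14, -0.002, -0.392]
contact_force: [1.2, 0.5, -2.4]
grip_width: 35.0
finger_force: 30.0
time: 16.43
tool_pos: [472.3, 5.6, 143.5]
tcp_rot: [3.141, 0.002, -0.319]
contact_force: [0.3, 0.0, -2.2]
grip_width: 34.9
finger_force: 30.0
time: 17.27
tool_pos: [461.7, -210.5, 143.7]
tcp_rot: [3.141, 0.001, -0.322]
contact_force: [-0.7, 0.1, -1.3]
grip_width: 35.2
finger_force: 30.0
```

```bash
python3 -m pendant '[[[0,0,-0.1],[0,0,0],-1],[[0,0,-0.25],[0,0,0],-1],[[0,0,-0.3],[0,0,0],-1],[[0,0,-0.3],[0,0,0],-1],[[0,0,-0.3],[0,0,0],-1],[[0,0,-0.25],[0,0,0],-1],[[0,0,-0.15],[0,0,0],-1],[[0,0,0],[0,0,0],-1],[[0,0,0],[0,0,0],-1],[[0,0,0],[0,0,0],-1]]'
python3 - <<'E'
from h import *
o=bot.get_obs(); P=o["tool_pos"]; print(P,o["contact_force"],o["moment"])
S=bot.capture("scene");T=bot.capture("top");cv2.imwrite("pics/s8.png",S);cv2.imwrite("pics/t8.png",T)
cr=lambda im,x,y,w,h,W: cv2.resize(im[y:y+h,x:x+w],(W,600),interpolation=cv2.INTER_CUBIC)
cv2.imwrite("pics/c8.png",np.hstack([cr(S,180,110,80,96,500),cr(T,275,195,48,96,300)]))
# where a tube seated at the stand would show, with TCP frame: lens end / axis points
y=-.322;a=np.array([np.cos(y),np.sin(y),0])
print([((proj("scene",P+[0,0,2]+k*a)-[180,110])*6.25).round() for k in(83,0,-67)])
print([((proj("top",P+[0,0,2]+k*a)-[275,195])*6.25).round() for k in(83,0,-67)])
E
```

```text
time: 18.1
tool_pos: [462.7, -208.9, 95.2]
tcp_rot: [3.141, -0.001, -0.32]
contact_force: [0.1, -0.1, -2.1]
grip_width: 35.3
finger_force: 30.0
[ 462.73381453 -208.92954323   95.23020993] [ 0.09007655 -0.08296829 -2.08680145] [ 0.04348488  0.02476144 -0.02517195]
[array([109., 264.]), array([250., 197.]), array([358., 146.])]
[array([211.,  23.]), array([161., 167.]), array([121., 285.])]
```

View pics/c8.png

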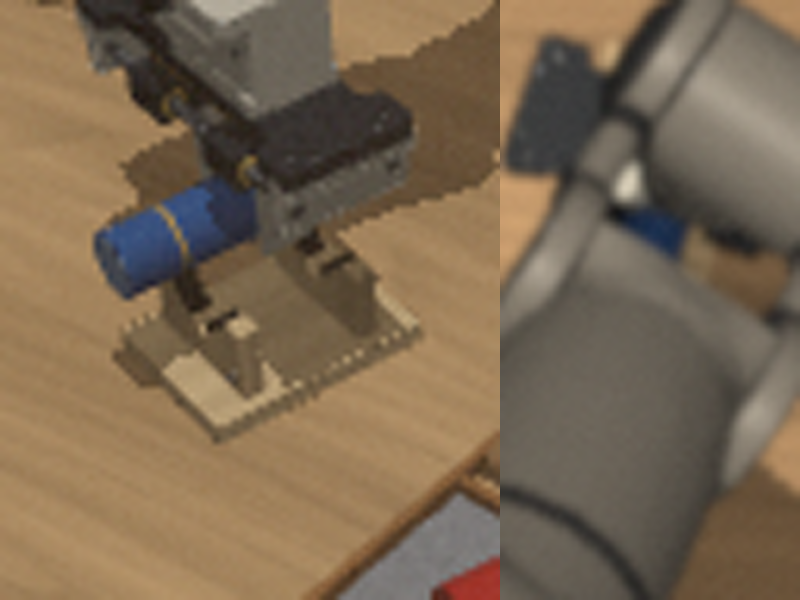

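The held tube's lens end is at crop (113,267), which agrees with the prediction (109,264). The tube is lined up with both V-blocks, whose strips are at crop (193,288) and (310,245). I'll shift about 2 mm sideways and 5 mm back, then go down gently.

```bash
python3 -m pendant '[[[-0.07,0.06,0],[0,0,0],-1],[[-0.067,0.057,0],[0,0,0],-1],[[0,0,-0.15],[0,0,0],-1],[[0,0,-0.2],[0,0,0],-1],[[0,0,-0.2],[0,0,0],-1],[[0,0,-0.2],[0,0,0],-1],[[0,0,-0.15],[0,0,0],-1],[[0,0,-0.1],[0,0,0],-1],[[0,0,-0.05],[0,0,0],-1],[[0,0,0],[0,0,0],-1]]'
python3 -m pendant '[[[0,0,-0.03],[0,0,0],-1],[[0,0,0],[0,0,0],-1],[[0,0,0],[0,0,0],-1],[[0,0,0],[0,0,0],-1],[[0,0,0],[0,0,0],-1],[[0,0,0],[0,0,0],-1],[[0,0,0],[0,0,0],-1],[[0,0,0],[0,0,0],-1],[[0,0,0],[0,0,0],-1],[[0,0,0],[0,0,0],-1]]'
python3 -c "
from h import *
for i in range(3): o=bot.get_obs(); print(o['tool_pos'],o['contact_force'],o['moment'])"
```

```text
time: 19.03
tool_pos: [458.2, -205.2, 63.0]
tcp_rot: [-3.141, 0.001, -0.32]
contact_force: [-0.4, -0.3, -2.3]
grip_width: 35.3
finger_force: 30.0
time: 19.87
tool_pos: [458.4, -205.3, 62.6]
tcp_rot: [3.141, -0.0, -0.32]
contact_force: [-0.1, -0.3, -1.7]
grip_width: 35.4
finger_force: 30.0
[ 458.36504858 -205.30371094   62.56943275] [-0.12945613 -0.33151541 -1.70277276] [0.06714656 0.05062159 0.02195445]
[ 458.36504858 -205.30371094   62.56943275] [-0.12945613 -0.33151541 -1.70277276] [0.06714656 0.05062159 0.02195445]
[ 458.36504858 -205.30371094   62.56943275] [-0.12945613 -0.33151541 -1.70277276] [0.06714656 0.05062159 0.02195445]
```

No contact yet, so the sideways error is below about 3 mm. I'll step down 2 mm at a time.

```bash
python3 -m pendant '[[[0,0,-0.03],[0,0,0],-1],[[0,0,-0.03],[0,0,0],-1],[[0,0,0],[0,0,0],-1],[[0,0,0],[0,0,0],-1],[[0,0,0],[0,0,0],-1],[[0,0,0],[0,0,0],-1],[[0,0,0],[0,0,0],-1],[[0,0,0],[0,0,0],-1],[[0,0,0],[0,0,0],-1],[[0,0,0],[0,0,0],-1]]'
python3 -c "
from h import *
o=bot.get_obs(); print(o['contact_force'],o['moment'])"
python3 -m pendant '[[[0,0,-0.03],[0,0,0],-1],[[0,0,-0.03],[0,0,0],-1],[[0,0,0],[0,0,0],-1],[[0,0,0],[0,0,0],-1],[[0,0,0],[0,0,0],-1],[[0,0,0],[0,0,0],-1],[[0,0,0],[0,0,0],-1],[[0,0,0],[0,0,0],-1],[[0,0,0],[0,0,0],-1],[[0,0,0],[0,0,0],-1]]'
python3 -c "
from h import *
o=bot.get_obs(); print(o['contact_force'],o['moment'])"
```

```text
time: 20.7
tool_pos: [458.4, -205.3, 60.8]
tcp_rot: [3.141, -0.0, -0.32]
contact_force: [0.3, 0.2, -1.5]
grip_width: 35.1
finger_force: 30.0
[ 0.31908959  0.18788523 -1.46458234] [ 0.07314736  0.04103571 -0.03642498]
time: 21.53
tool_pos: [458.5, -205.3, 59.0]
tcp_rot: [3.141, -0.0, -0.32]
contact_force: [1.4, 1.4, 2.0]
grip_width: 35.6
finger_force: 30.0
[1.3800167  1.43631103 1.98653813] [ 0.25139178 -0.15439179  0.01893234]
```

```bash
python3 -m pendant '[[[0.003,0.01,0],[0,0,0],-1],[[0,0,-0.02],[0,0,0],-1],[[0,0,-0.02],[0,0,0],-1],[[0,0,0],[0,0,0],-1],[[0,0,0],[0,0,0],-1],[[0,0,0],[0,0,0],-1],[[0,0,0],[0,0,0],-1],[[0,0,0],[0,0,0],-1],[[0,0,0],[0,0,0],-1],[[0,0,0],[0,0,0],-1]]'
python3 -c "
from h import *
o=bot.get_obs(); print(o['contact_force'],o['moment'])"
```

```text
time: 22.37
tool_pos: [458.6, -205.2, 58.2]
tcp_rot: [3.141, -0.001, -0.32]
contact_force: [-0.3, 0.7, 6.7]
grip_width: 35.3
finger_force: 30.0
[-0.33847676  0.71015578  6.7458226 ] [0.16364531 0.12421029 0.01521036]
```

```bash
python3 -m pendant '[[[0,0,-0.02],[0,0,0],-1],[[0,0,-0.02],[0,0,0],-1],[[0,0,0],[0,0,0],-1],[[0,0,0],[0,0,0],-1],[[0,0,0],[0,0,0],-1],[[0,0,0],[0,0,0],-1],[[0,0,0],[0,0,0],-1],[[0,0,0],[0,0,0],-1],[[0,0,0],[0,0,0],-1],[[0,0,0],[0,0,0],-1]]'
python3 -c "
from h import *
o=bot.get_obs(); print(o['contact_force'],o['moment'])"
```

```text
time: 23.2
tool_pos: [458.7, -205.3, 57.6]
tcp_rot: [3.141, -0.001, -0.32]
contact_force: [-2.3, 1.9, 11.5]
grip_width: 35.3
finger_force: 30.0
[-2.26867578  1.90381372 11.51386292] [ 0.25284569  0.38313324 -0.0156155 ]
```

```bash
python3 -m pendant '[[[0.003,0.008,-0.01],[0,0,0],-1],[[0,0,-0.01],[0,0,0],-1],[[0,0,0],[0,0,0],-1],[[0,0,0],[0,0,0],-1],[[0,0,0],[0,0,0],-1],[[0,0,0],[0,0,0],-1],[[0,0,0],[0,0,0],-1],[[0,0,0],[0,0,0],-1],[[0,0,0],[0,0,0],-1],[[0,0,0],[0,0,0],-1]]'
python3 - <<'E'
from h import *
o=bot.get_obs(); F=o['contact_force'];M=o['moment'];print(F,M,"net pitch/roll moment",M[0]-.15*F[1],M[1]+.15*F[0])
S=bot.capture("scene");cv2.imwrite("pics/s9.png",S)
for c in comp(S,(0,130,40),(8,255,255),(215,160,310,245)): print("cap",c[0],plane("scene",c[1],27))
E
```

```text
time: 24.03
tool_pos: [458.8, -205.2, 57.3]
tcp_rot: [3.141, -0.001, -0.32]
contact_force: [-4.0, 1.5, 15.4]
grip_width: 35.1
finger_force: 30.0
[-4.01076464  1.50762629 15.36493368] [0.24666859 0.54692444 0.00751696] net pitch/roll moment 0.020524647416372777 -0.054690257797223474
cap 211 [578.77546715   9.86255753  27.        ]
```

```bash
python3 -m pendant '[[[0,0,0],[0,0,0],-1],[[0,0,0],[0,0,0],-1],[[0,0,0],[0,0,0],-1],[[0,0,0],[0,0,0],-1],[[0,0,0],[0,0,0],-1],[[0,0,0],[0,0,0],-1],[[0,0,0],[0,0,0],-1],[[0,0,0],[0,0,0],-1],[[0,0,0],[0,0,0],-1],[[0,0,0],[0,0,0],-1]]' && python3 -c "
from plant import bot
print(bot.close_job())"
```

```text
time: 24.92
tool_pos: [458.8, -205.2, 57.3]
tcp_rot: [3.141, -0.002, -0.32]
contact_force: [-3.5, 1.9, 14.7]
grip_width: 35.4
finger_force: 30.0
the job is handed in; nothing more can be done
None
```

I handed the job in at about 25 s with the cap released on the felt in the tray's wide part and the tube still gripped and pressed into both V-blocks with about 15 N; no verdict came back, and the load on each strip was inferred from the wrist force and moment, not measured.

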